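Draw the plate scraper from its dock and hold it level over the drip pan

TASK

Draw the plate scraper by its black handle out of the sloping blue dock, turn it until its blade lies flat and level, and hold it to drip with the middle of the blade over the opening of the narrow steel pan, about a hand's breadth above the rim. Finish while still holding it there, still and touching nothing but the gripper, and leave the pan, mugs and glasses where they stand.

Things in the scene. Friction and masses are not known exactly. Their poses are not given: they have to be found in the camera images.
- plate_scraper: Plate scraper 211 x 89 x 22 mm, about 0.12 kg. Origin on its underside, mid-length. Black handle toward +x: x -17 to +106 mm, 22 mm wide (y), z 0 to 22. Steel blade: x -106 (free edge) to -1 mm, 90 mm wide, z 0 to 11; its normal is z (vertical when level). Centre of mass near x = +13. It starts blade down in the dock, handle sloping up at 45 degrees toward the robot.
- handle_grip (a point): A good place to pinch the scraper's handle across its 22 mm width (along the scraper's y): scraper x = +40, y = 0, z = +11 mm (middle of the handle's thickness). Axes as the scraper's.
- blade_mid (a point): Middle of the scraper's blade: scraper x = -60, y = 0, z = +2 mm. Axes as the scraper's.
- dock: Fixed blue dock, 0.14 m tall, on a 130 mm square steel foot; left or right of the pan. Origin on the table, 45 mm in front of the foot's centre; front is -x, z up. Its 45 degree pocket has an end stop, side walls and lips over the blade's last 50 mm: the scraper slides out only along its own +x (60 mm frees it; 3-5 mm play). A 16 mm wide tongue lies under the handle to scraper x +20.
- dock_seat (a point): Point of the dock where the scraper's origin lies when it is seated: dock x = 0, y = 0, z = 98 mm.
- drip_pan: Narrow open steel insert pan, loose, 108 (x) x 176 (y) x 65 (z) mm over the flange, inner opening 80 x 148 mm, 0.25 kg. Origin at the centre of its underside, z up.
- mug_near: Cream mug, upside down, 64 x 91 x 50 mm, at the left; bystander.
- mug_far: Cream mug, upside down, 64 x 91 x 50 mm, at the left, further back; bystander.
- tumbler: Glass tumbler, 81 mm across, 91 mm tall, at the right; bystander.
- small_glass: Small glass, 48 mm across, 61 mm tall, near the front middle; bystander.

How it is judged (in metres and radians):
On the way:
1. the gripper holds the scraper, drawn clear of the dock (contact force between plate_scraper and the fingers above 0.5 N and distance between plate_scraper and dock_seat above 0.075 m and contact force between plate_scraper and dock below 0.05 N), for 0.2 s.
At the end, for the whole second after the job is handed in: The gripper holds the still scraper, clear of dock and pan: blade level within 0.26 rad (either face up), its middle over the narrow pan's opening (within 40 mm across, 70 mm along of the centre), 0.10 to 0.30 m above the table; the pan stands upright (contact force between plate_scraper and the fingers above 0.5 N and contact force between plate_scraper and dock below 0.05 N and contact force between plate_scraper and drip_pan below 0.05 N and x of blade_mid in the frame of drip_pan between -0.04 and 0.04 m and y of blade_mid in the frame of drip_pan between -0.07 and 0.07 m and height (world z) of blade_mid between 0.1 and 0.3 m and (angle between plate_scraper's own z axis and vertical below 0.26 rad or angle between plate_scraper's own z axis and vertical above 2.88 rad) and linear speed of plate_scraper below 0.05 m/s and angle between drip_pan's own z axis and vertical below 0.1 rad and height (world z) of drip_pan below 0.01 m); the arm keeps its last pose, push and grip.
It fails at once if the narrow pan shifted more than 30 mm or tipped (distance of drip_pan from where it was at the start of the episode above 0.03 m or angle between drip_pan's own z axis and vertical above 0.35 rad).
It fails at once if a mug shifted more than 30 mm or tipped (distance of any of mug_near, mug_far from where it was at the start of the episode above 0.03 m or angle between any of mug_near, mug_far's own z axis and vertical above 0.35 rad).
It fails at once if a glass shifted more than 30 mm or tipped (distance of any of tumbler, small_glass from where it was at the start of the episode above 0.03 m or angle between any of tumbler, small_glass's own z axis and vertical above 0.35 rad).
It also fails if it takes over 38 s, if anything falls off the work surface, if the arm or the gripper's body presses on something with over 40 N, if the wrist force passes 120 N, or if a joint passes its speed limit or range.

ROBOT

A 6-joint arm with a two-finger parallel gripper is mounted at the origin on a cart in front of the work surface, level with it; the furniture and walls round the work are solid. World frame = base frame: x ahead of the robot, y to its left, z up, the work surface at z = 0. Lengths are in mm, angles in rad, forces in N, time in s.
With the tool pointing down it reaches from about 300 to 775 mm from the base axis. Payload 14.6 kg.
Tool frame: the origin (TCP) lies midway between the tips of the shut fingers; the grasp point (between the pads) lies 19 mm behind it; z points along the fingers, y is the line along which they close (so a half turn about z gives the same grasp; the last joint's range is limited). The gripper opens to 94 mm and grips with 3 to 60 N. Pads are 16 mm wide; open, the fingers measure 119 mm over their backs; the gripper's body (75 mm by 177 mm) begins 78 mm behind the grasp point.
Start: joints at [1.264, 0.3, 1.521, -0, 1.321, -0.067], TCP at [130.628, 534.252, 205.446] pointing down, gripper open.
Joint ranges: [-3.03, 3.03], [-0.79, 2.21], [0.23, 2.52], [-1.04, 4.18], [0, 3.07], [-2.55, 2.55]. Speed limits (rad/s): [2.22, 2.22, 2.57, 3.14, 3.14, 3.14].

INTERFACE

Orientations are given as [roll, pitch, yaw] about the fixed x, y, z axes, in that order (R = Rz(yaw) Ry(pitch) Rx(roll)).
In Python, from station import readout, eyes, close_job gives the robot as it stands.
- The arm moves only by the tool apply_moves, never from a script. Its argument "series" is text: rows parted by semicolons, each of 6 numbers parted by spaces: the shift along the world's x, y, z scaled (see below), then the turn, a rotation vector about the world's x, y, z scaled (see below). In form: tx ty tz ax ay az; .... A call has 1 to 20 rows; each row is the pose to reach, as a shift and turn from the pose commanded when the call began; what a row does not reach only later rows make up. The controller multiplies each number of a shift by 150 mm and each number of a turn by 60 degrees. A row lasts 1/8 s, in which the tool goes at most 62.5 mm and 10.7 degrees, less where a joint would pass 70% of its speed; a pose out of reach is approached as far as the arm can. A call with a number of a shift or a turn outside -1 to 1 is refused whole. A call with a gripper value outside its range is refused whole. "hand" is the closure, from 0 (fully open) to 1 (shut), set as the call begins (left out, the last holds). The fingers move at their own pace and stop on an object; "newtons" is the grip in N (left out, the last holds). Time passes only in rows, so rows that repeat a pose let the fingers close. It gives the time, the measured TCP pose, the force, the opening and the grip force at its end, in the units of the state.
- readout.get_obs(): the state, without advancing time (a new reading comes with each control period).
- eyes.snapshot(name): name is "side" or "top" or "wrist"; returns a dict with "image" (420x560x3 uint8, blue, green, red), "K" (3x3 intrinsics, pixels), "R" (3x3) and "t" (3): a world point X has camera coordinates R X + t. Camera axes: x right, y down, z forward; pixel columns grow to the right and rows downward; lengths in mm; the calibration is good to about 2 mm. A picture is of the moment at which its call begins. There is no depth.
- close_job(): hands the job in; it is judged then, once.
Trained networks look in a picture, given as the dict that the camera call returned (one of the last four; its "shot" number tells which), for a name from the list of things; names that differ only in an ending like _2 or _b are one class to them, and where a whole thing is asked for, a point or a joint stands for the part that bears it (a point fixed in the world has none). Each returns a list of dicts, best first, with "score" (0 to 1); they miss things now and then, are a little off and sometimes report something else, mostly with a low value. They report only what shows in the picture. A call takes as long as a camera call.
- eyes.search_frame(picture, query): "bbox" ([centre column, centre row, width, height] in pixels, round what is visible of it).
The state is a dict: "clock": time; "q": joint angles; "joint_vel": joint speeds; "joint_efforts": joint torques, N m; "eef_pos": TCP position; "ee_rot": TCP orientation; "ft_force": force on the tool from outside, world axes, zero at the start; "moment": the same for the moment, N m; "width": finger opening in mm; "grasp_force": force on a finger pad.
Only numpy, scipy, OpenCV 4.12 (cv2) and the standard library are available. Lean on these libraries where they do the work, as an engineer would, in place of code of your own. Each camera call takes 0.05 s, during which the arm holds its last target. There are 200 camera calls.

## Working session

There is one attempt and no reset: what is moved stays moved. The work goes in short steps, Python scripts to look and compute and a tool call to move; the robot and the scene stay as the last step left them, time stands still between calls to the robot, and variables do not carry over. Pictures are saved under pics/ and viewed, at most 10 in all, crops included, and the job is handed in when it is done.

Besides the shell and the picture viewer there is one more tool, called in YAML: its name, and indented under it one key for each argument. apply_moves: Moves the arm, as the interface text tells. Shifts and turns lie within -1 to 1; 1 stands for 150 mm of shift or 60 degrees of turn. Its arguments: {"type":"object","properties":{"series":{"type":"string"},"hand":{"type":"number"},"newtons":{"type":"number"}},"required":["series"]}

```bash
mkdir -p pics; cat > look.py <<'E'
import cv2, numpy as np, pickle
from station import readout, eyes
S={}
for n in ("side","top","wrist"):
    p=eyes.snapshot(n); S[n]=p
    cv2.imwrite(f"pics/{n}_0.png",p["image"])
    print(n,"C",np.round(-p["R"].T@p["t"],0),"fwd",np.round(p["R"][2],2))
    for q in ("plate_scraper","handle_grip","blade_mid","dock","drip_pan","mug_near","tumbler","small_glass"):
        r=eyes.search_frame(p,q)
        print(" ",q,[(np.round(d["bbox"]).astype(int).tolist(),round(d["score"],2)) for d in r[:2]])
pickle.dump(S,open("s0.pkl","wb"))
cv2.imwrite("pics/all0.png",cv2.resize(np.hstack([S["side"]["image"],S["top"]["image"]]),(800,300)))
o=readout.get_obs(); print(o["clock"],o["eef_pos"],o["ee_rot"],o["width"])
E
python3 look.py
```

```text
side C [396. 763. 717.] fwd [ 0.16 -0.77 -0.61]
  plate_scraper [([256, 177, 54, 43], 0.69), ([173, 286, 34, 34], 0.33)]
  handle_grip [([257, 174, 52, 46], 0.66)]
  blade_mid [([258, 175, 52, 41], 0.68)]
  dock [([241, 198, 50, 46], 0.64)]
  drip_pan [([259, 276, 64, 71], 0.95)]
  mug_near [([193, 328, 29, 43], 0.56)]
  tumbler [([255, 155, 24, 28], 0.75)]
  small_glass [([345, 233, 17, 26], 0.85)]
top C [ 349.    8. 1288.] fwd [ 0.2  -0.01 -0.98]
  plate_scraper [([302, 197, 27, 37], 0.85)]
  handle_grip [([303, 198, 30, 38], 0.7)]
  blade_mid [([304, 196, 34, 38], 0.56)]
  dock [([300, 190, 44, 42], 0.68)]
  drip_pan [([210, 222, 58, 38], 0.94), ([302, 191, 47, 42], 0.44)]
  mug_near [([165, 192, 31, 22], 0.89)]
  tumbler [([367, 184, 29, 33], 0.71)]
  small_glass [([278, 284, 16, 19], 0.64)]
wrist C [ 64. 550. 383.] fwd [ 0.23 -0.06 -0.97]
  plate_scraper []
  handle_grip []
  blade_mid []
  dock []
  drip_pan []
  mug_near []
  tumbler []
  small_glass []
1.35 [130.6367969  534.23563489 205.42699918] [-3.14151760e+00  2.22248258e-05  2.90176855e+00] 94.10182980493512
```

```bash
python3 - <<'E'
import pickle,cv2,numpy as np
S=pickle.load(open("s0.pkl","rb"))
a=S["side"]["image"][110:380,130:390]; b=S["top"]["image"][130:320,130:400]
cv2.imwrite("pics/c_side.png",cv2.resize(a,(780,600),fx=0,fy=0,interpolation=cv2.INTER_CUBIC) if 0 else cv2.resize(a,None,fx=2.2,fy=2.2,interpolation=cv2.INTER_CUBIC))
cv2.imwrite("pics/c_top.png",cv2.resize(b,None,fx=2.95,fy=2.95,interpolation=cv2.INTER_CUBIC))
E
```

```text
(no output)
```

View pics/c_side.png

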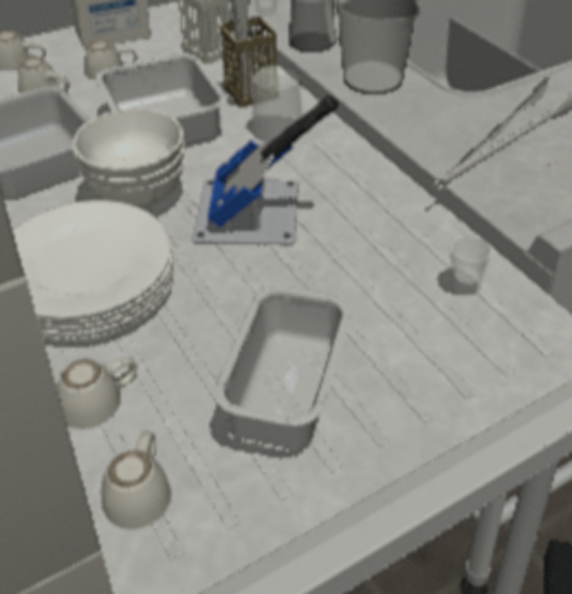

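View pics/c_top.png

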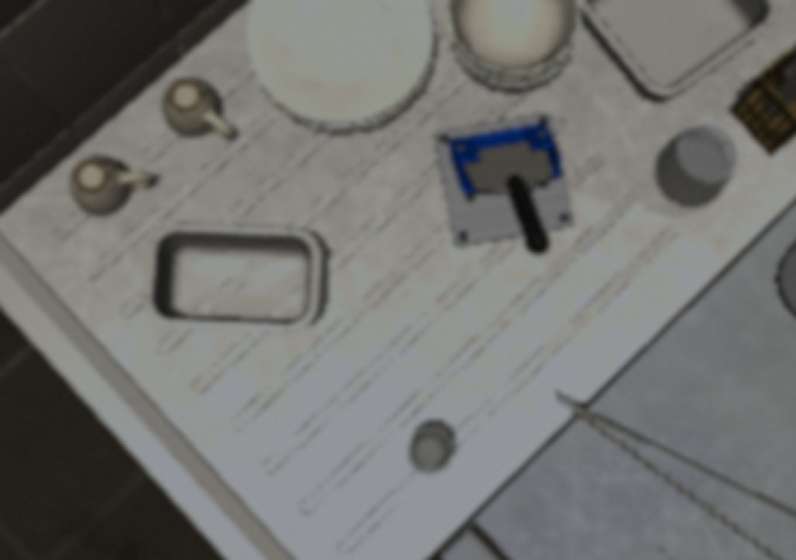

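The side view shows the handle tip at about (281,157) and its root at (250,181). In the top view the tip is at about (313,214) and the root at (305,192). The pan is centred near (210,223) in the top view, long side along y. The tumbler is to the right of the dock and the small glass is in front. I'll triangulate next.

```bash
cat > geo.py <<'E'
import numpy as np, cv2
def P(p): return p["K"]@np.c_[p["R"],p["t"]]
def tri(ps,uvs):
    A=np.vstack([np.array([u*P(p)[2]-P(p)[0],v*P(p)[2]-P(p)[1]]) for p,(u,v) in zip(ps,uvs)])
    A/=np.linalg.norm(A[:,:3],axis=1)[:,None]
    return np.linalg.lstsq(A[:,:3],-A[:,3],rcond=None)[0]
def onz(p,uv,z):
    d=p["R"].T@np.linalg.inv(p["K"])@np.r_[uv,1]; c=-p["R"].T@p["t"]
    return c+d*(z-c[2])/d[2]
def proj(p,X):
    X=np.atleast_2d(X)@p["R"].T+p["t"]; X=X@p["K"].T; return X[:,:2]/X[:,2:]
E
cat > m1.py <<'E'
from geo import *; import pickle
S=pickle.load(open("s0.pkl","rb")); s,t=S["side"],S["top"]
cs=lambda x,y:(x/2.2+130,y/2.2+110); ct=lambda x,y:(x/2.95+130,y/2.95+130)
print("tip",tri([s,t],[cs(333,103),ct(540,247)]).round(1))
print("root",tri([s,t],[cs(265,155),ct(514,180)]).round(1))
print("foot top",[onz(t,ct(*c),5).round(0)[:2].tolist() for c in [(437,130),(556,117),(575,225),(458,244)]])
print("foot side",[onz(s,cs(*c),5).round(0)[:2].tolist() for c in [(203,180),(298,181),(296,243),(193,241)]])
print("pan rim top",[onz(t,ct(*c),65).round(0)[:2].tolist() for c in [(155,232),(325,229),(328,322),(155,322)]])
print("pan rim side",[onz(s,cs(*c),65).round(0)[:2].tolist() for c in [(262,294),(342,302),(318,415),(216,405)]])
print("pan c z65 bbox", onz(t,(210,221),65).round(0), )
for n,uv in dict(mugn=ct(92,178),mugf=ct(188,95),tumb=ct(703,155),small=ct(435,440)).items(): print(n,onz(t,uv,50).round(0))
E
python3 m1.py
```

```text
tip [ 576.4 -108.2  167.7]
root [659.6 -89.6  90.1]
foot top [[738.0, -12.0], [757.0, -141.0], [637.0, -162.0], [612.0, -37.0]]
foot side [[759.0, -127.0], [631.0, -156.0], [602.0, -29.0], [729.0, -3.0]]
pan rim top [[603.0, 273.0], [611.0, 101.0], [516.0, 94.0], [511.0, 267.0]]
pan rim side [[600.0, 127.0], [514.0, 119.0], [505.0, 269.0], [601.0, 280.0]]
pan c z65 bbox [568. 189.  65.]
mugn [662. 346.  50.]
mugf [755. 252.  50.]
tumb [ 706. -291.   50.]
small [403. -17.  50.]
```

Estimates so far: dock yaw is about 0.2 rad, the grip is near (619,-98,134), and the pan centre is near (560,188). I'll move to a look pose above the dock, turning the tool 25° on the way.

apply_moves:
  series: "0.7 -1 0.2 0 0 0.21; 0.7 -1 0.2 0 0 0.42; 0.7 -1 0.2 0 0 0.42"
  hand: 0

```text
clock: 1.72
eef_pos: [233.8, 386.3, 235.0]
ee_rot: [3.142, 0.0, -2.937]
ft_force: [1.0, 0.4, 0.4]
width: 94.1
grasp_force: 0.0
```

apply_moves:
  series: "0.7 -1 0.2 0 0 0; 0.7 -1 0.2 0 0 0; 0.7 -1 0.2 0 0 0"

```text
clock: 2.1
eef_pos: [339.0, 236.0, 265.4]
ee_rot: [3.141, 0.001, -2.941]
ft_force: [0.4, 1.0, -0.5]
width: 93.8
grasp_force: 0.0
```

apply_moves:
  series: "0.7 -1 0.2 0 0 0; 0.7 -1 0.2 0 0 0; 0.7 -1 0.2 0 0 0"

```text
clock: 2.48
eef_pos: [444.1, 85.8, 295.4]
ee_rot: [-3.142, 0.001, -2.942]
ft_force: [0.6, 1.4, 1.0]
width: 94.0
grasp_force: 0.0
```

apply_moves:
  series: "0.5 -1 0 0 0 0; 0.5 -1 0 0 0 0; 0.5 -1 0 0 0 0; 0.5 -1 0 0 0 0"

```text
clock: 2.98
eef_pos: [518.7, -64.4, 294.0]
ee_rot: [3.141, -0.001, -2.945]
ft_force: [0.1, -0.4, -0.0]
width: 94.0
grasp_force: 0.0
```

```bash
cat > shot.py <<'E'
import sys,pickle,cv2; from geo import *; from station import eyes
tag=sys.argv[1]; p=eyes.snapshot("wrist"); pickle.dump(p,open(f"w_{tag}.pkl","wb"))
im=p["image"].copy()
for q in ("plate_scraper","dock"): print(q,[(np.round(d["bbox"]).astype(int).tolist(),round(d["score"],2)) for d in eyes.search_frame(p,q)[:2]])
def model(x,y,z,yaw):
    c,s=np.cos(yaw),np.sin(yaw); r=2**-.5
    R=np.array([[-c*r,-s*r,r],[s,-c,0],[c*r,s*r,r]]).T
    return lambda L:np.array(L,float)@R.T+[x,y,z]
f=model(*[float(a) for a in sys.argv[2:6]])
for L in ([(-1,-45,0),(-60,-45,0),(-60,45,0),(-1,45,0)],[(-17,-11,22),(106,-11,22),(106,11,22),(-17,11,22)],[(106,-11,0),(106,11,0),(106,11,22),(106,-11,22)]):
    cv2.polylines(im,[proj(p,f(L)).round().astype(int)],True,(0,255,0),1)
print("grip",f([(40,0,11)]).round(1))
cv2.imwrite(f"pics/w_{tag}.png",cv2.resize(im,None,fx=1.4,fy=1.4))
E
python3 shot.py a 639 -94 98 0.2
```

```text
plate_scraper [([244, 278, 67, 64], 0.58)]
dock [([248, 276, 89, 70], 0.8)]
grip [[618.9 -98.1 134.1]]
```

View pics/w_a.png

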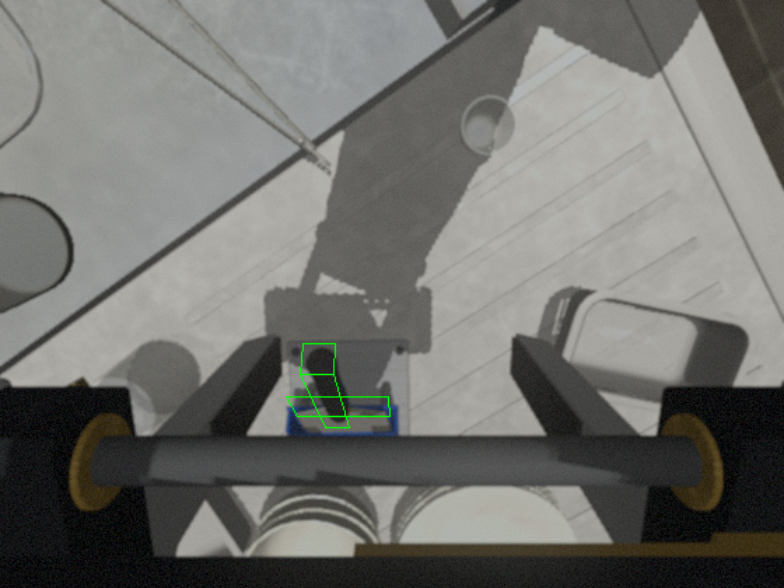

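The wrist view confirms the model roughly: the handle tip is at (230,252) and its root at about (242,297), in native pixels. I'll fit the handle silhouette in all three views at once.

```bash
cat > fit.py <<'E'
import pickle; from geo import *; from scipy.optimize import minimize
S=pickle.load(open("s0.pkl","rb")); V=[S["side"],S["top"],pickle.load(open("w_a.pkl","rb"))]
def f(q,L):
    x,y,z,yaw=q; c,s=np.cos(yaw),np.sin(yaw); r=2**-.5
    return np.array(L,float)@np.array([[-c*r,-s*r,r],[s,-c,0],[c*r,s*r,r]])+[x,y,z]
box=[(a,b,c) for a in(-17,106) for b in(-11,11) for c in(0,22)]
th=(58,48,45); M=[];vis=[]
for p,t,seed in zip(V,th,[(266,170),(309,203),(234,272)]):
    g=cv2.cvtColor(p["image"],cv2.COLOR_BGR2GRAY); hsv=cv2.cvtColor(p["image"],cv2.COLOR_BGR2HSV)
    m=((g<t)&((hsv[...,1]<110)|(g<20))).astype(np.uint8); n,l,st,_=cv2.connectedComponentsWithStats(m)
    u,v=seed; ids=l[v-6:v+7,u-6:u+7]; k=np.bincount(ids[ids>0]).argmax(); M.append((l==k).astype(np.uint8)); print(st[k],"gray",g[v-3:v+4,u-3:u+4].mean().round())
def rend(p,q):
    h=cv2.convexHull(proj(p,f(q,box)).astype(np.float32)); im=np.zeros((420,560),np.uint8)
    cv2.fillConvexPoly(im,(h*256).round().astype(np.int32),255,cv2.LINE_AA,8); return im/255.
G=[cv2.GaussianBlur(m.astype(float),(0,0),1.5) for m in M]
def cost(q,use=(0,1,2)): return sum(((cv2.GaussianBlur(rend(V[i],q),(0,0),1.5)-G[i])**2).sum()/M[i].sum() for i in use)
for q0 in ([639,-94,98,.2],[645,-92,92,.18]):
  for use in ((0,1,2),(0,1),(1,2),(0,2)):
    r=minimize(cost,q0,args=(use,),method="Nelder-Mead",options=dict(initial_simplex=np.array([q0]+[list(np.array(q0)+d) for d in np.diag([8,8,8,.1])]),maxiter=400))
    print(use,r.x.round(3),round(r.fun,3),"grip",f(r.x,[(40,0,11)]).round(1)[0])
    if use==(0,1,2): best=r.x
out=[]
for p,m,(u,v) in zip(V,M,[(266,170),(309,203),(234,272)]):
    im=p["image"].copy(); im[m>0]=(im[m>0]*.5+[0,0,127]).astype(np.uint8)
    c=cv2.resize(im[v-35:v+35,u-35:u+35],(266,266),interpolation=cv2.INTER_NEAREST)
    for L,col in ((box,(0,255,0)),([(-100,-45,0),(-100,45,0),(-1,45,0),(-1,-45,0)],(255,255,0))):
        h=cv2.convexHull(((proj(p,f(best,L))-[u-35,v-35]+.5)*3.8).round().astype(int)); cv2.polylines(c,[h],True,col,1)
    out.append(c)
cv2.imwrite("pics/fit.png",np.hstack(out))
E
python3 fit.py
```

```text
[249 154  35  28 220] gray 66.0
[302 189  13  26 163] gray 26.0
[219 249  30  52 847] gray 36.0
(0, 1, 2) [ 6.45658e+02 -9.61840e+01  8.53580e+01  9.30000e-02] 1.542 grip [625.2 -98.1 121.4]
(0, 1) [ 6.43428e+02 -9.73210e+01  8.93960e+01  3.10000e-02] 1.04 grip [622.9 -98.  125.5]
(1, 2) [ 6.70953e+02 -9.83740e+01  1.99020e+01  1.69000e-01] 0.503 grip [ 650.7 -101.8   56. ]
(0, 2) [ 6.43406e+02 -9.75020e+01  8.82230e+01  5.40000e-02] 1.141 grip [622.9 -98.6 124.3]
(0, 1, 2) [ 6.46164e+02 -9.62460e+01  8.58810e+01  7.80000e-02] 1.542 grip [625.7 -97.8 121.9]
(0, 1) [ 6.43562e+02 -9.73950e+01  8.95240e+01  2.40000e-02] 1.04 grip [623.1 -97.9 125.6]
(1, 2) [ 6.7322e+02 -9.8362e+01  1.5077e+01  1.7800e-01] 0.502 grip [ 653.  -102.    51.1]
(0, 2) [ 6.42909e+02 -9.69650e+01  8.82190e+01  6.70000e-02] 1.145 grip [622.4 -98.3 124.3]
```

View pics/fit.png

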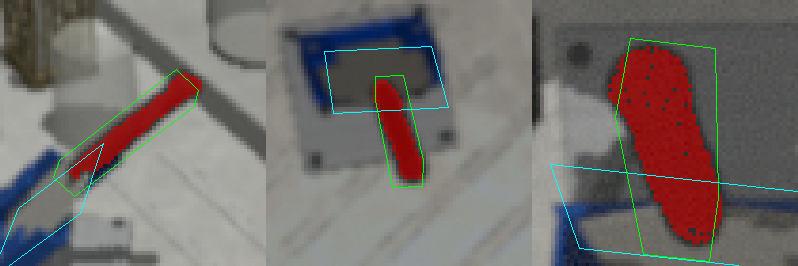

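The masks hold, but the handle is slimmer than its box. I'll fit the 3D centreline instead, with tip and root from the mask axes.

```bash
sed '/^def rend/,$d' fit.py > fit2.py; cat >> fit2.py <<'E'
from scipy.optimize import least_squares
E=[]
for m in M:
    pts=np.argwhere(m)[:,::-1].astype(float); c=pts.mean(0); d=np.linalg.svd(pts-c,full_matrices=False)[2][0]
    k=(pts-c)@d; E.append((c,d,np.percentile(k,1),np.percentile(k,99),np.std((pts-c)@[-d[1],d[0]])*3.46))
    print("c",c.round(1),"ends",(c+d*k.min()).round(1),(c+d*k.max()).round(1),"wid px",round(E[-1][4],1))
tips=[max([c+d*a,c+d*b],key=lambda e:s*e[i]) for (c,d,a,b,_),i,s in zip(E,(0,1,1),(1,1,-1))]
def res(q,use):
    A,B=q[:3],q[3:]; o=[]
    for i in use:
        c,d=E[i][:2]; n=np.array([-d[1],d[0]]); a,b=proj(V[i],[A,B])
        o+=[(a-c)@n,(b-c)@n,((a-tips[i])@d)*.7]
    return np.r_[o,(np.linalg.norm(A-B)-100)*.2]
for use in ((0,1,2),(0,1),(0,2)):
    r=least_squares(res,[575,-107,175,645,-93,105],args=(use,)); A,B=r.x[:3],r.x[3:]; d=(A-B)/np.linalg.norm(A-B)
    print(use,"tip",A.round(1),"dir",d.round(3),"yaw",round(np.arctan2(-d[1],-d[0]),3),"pitch",round(np.degrees(np.arcsin(d[2])),1),"x=40:",(A-d*66).round(1),r.fun.round(1))
E
python3 fit2.py
```

```text
[249 154  35  28 220] gray 66.0
[302 189  13  26 163] gray 26.0
[219 249  30  52 847] gray 36.0
c [266.3 167.3] ends [282.1 154.9] [249.5 180.6] wid px 5.5
c [308.1 201.5] ends [303.4 188.8] [312.8 214.4] wid px 6.1
c [234.5 273.4] ends [226.1 249.6] [243.9 300. ] wid px 17.3
(0, 1, 2) tip [ 572.9 -109.1  171. ] dir [-0.718 -0.165  0.676] yaw 0.226 pitch 42.5 x=40: [620.3 -98.2 126.4] [-0.6 -0.1 -0.2 -0.4  0.3  1.2  0.1  0.1  0.6 -0. ]
(0, 1) tip [ 574.9 -106.6  173. ] dir [-0.701 -0.133  0.701] yaw 0.187 pitch 44.5 x=40: [621.2 -97.9 126.7] [ 0.2 -0.   0.2  0.1 -0.   0.4  0. ]
(0, 2) tip [ 572.2 -109.3  171.5] dir [-0.72  -0.169  0.673] yaw 0.231 pitch 42.3 x=40: [619.7 -98.1 127.1] [-0.6  0.  -0.4  0.1  0.   0.3  0. ]
```

apply_moves:
  series: "0.65 -0.22 -0.4 0 0 0; 0.65 -0.22 -0.4 0 0 0; 0.65 -0.22 -0.4 0 0 0; 0.65 -0.22 -0.4 0 0 0"

```text
clock: 3.62
eef_pos: [615.5, -94.1, 235.8]
ee_rot: [-3.141, 0.001, -2.94]
ft_force: [0.2, 0.2, 0.5]
width: 93.9
grasp_force: 0.0
```

apply_moves:
  series: "0 0 -0.25 0 0 0; 0 0 -0.5 0 0 0; 0 0 -0.7 0 0 0; 0 0 -0.81 0 0 0; 0 0 -0.81 0 0 0"

```text
clock: 4.25
eef_pos: [615.5, -94.9, 114.1]
ee_rot: [-3.141, 0.001, -2.941]
ft_force: [0.2, -0.2, 0.9]
width: 94.1
grasp_force: 0.0
```

```bash
python3 - <<'E'
import cv2; from station import eyes,readout
p=eyes.snapshot("side"); q=eyes.snapshot("wrist")
cv2.imwrite("pics/pre.png",cv2.hconcat([cv2.resize(p["image"][90:240,160:360],(400,300)),cv2.resize(q["image"],(400,300))]))
o=readout.get_obs(); print(o["clock"],o["eef_pos"].round(1) if hasattr(o["eef_pos"],'round') else o["eef_pos"],o["ft_force"])
E
```

```text
4.35 [616.3 -95.2 115.2] [ 0.60275949 -0.66113453 -0.20824589]
```

View pics/pre.png

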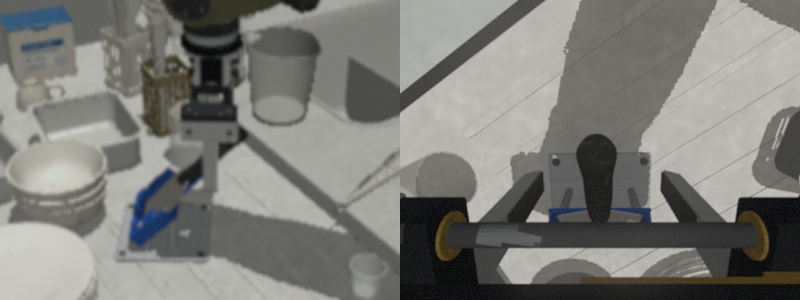

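The side view shows the fingers straddling the handle mid-length, above the dock and not touching it. In the wrist view the handle sits about 3 mm to the -y side of the middle, so I'll shift and close.

apply_moves:
  series: "0.01 -0.02 -0.01 0 0 0; 0.01 -0.02 -0.01 0 0 0"

```text
clock: 4.6
eef_pos: [617.5, -98.6, 112.3]
ee_rot: [-3.141, 0.001, -2.942]
ft_force: [0.2, 0.1, -0.3]
width: 94.2
grasp_force: 0.0
```

apply_moves:
  series: "0 0 0 0 0 0; 0 0 0 0 0 0; 0 0 0 0 0 0; 0 0 0 0 0 0; 0 0 0 0 0 0; 0 0 0 0 0 0; 0 0 0 0 0 0; 0 0 0 0 0 0"
  hand: 1
  newtons: 35

```text
clock: 5.6
eef_pos: [617.2, -98.2, 111.8]
ee_rot: [-3.142, 0.0, -2.942]
ft_force: [-0.2, 0.4, -0.5]
width: 20.2
grasp_force: 35.0
```

apply_moves:
  series: "-0.05 -0.01 0.05 0 0 0; -0.09 -0.02 0.09 0 0 0; -0.14 -0.03 0.14 0 0 0; -0.19 -0.04 0.19 0 0 0; -0.19 -0.04 0.19 0 0 0"

```text
clock: 6.22
eef_pos: [588.6, -104.5, 141.2]
ee_rot: [-3.141, 0.001, -2.942]
ft_force: [0.7, 0.5, -0.7]
width: 20.1
grasp_force: 35.0
```

apply_moves:
  series: "-0.1 -0.02 0.1 0 0 0; -0.2 -0.04 0.2 0 0 0; -0.3 -0.06 0.3 0 0 0; -0.4 -0.08 0.41 0 0 0; -0.5 -0.1 0.51 0 0 0; -0.5 -0.1 0.8 0 0 0; -0.5 -0.1 0.8 0 0 0"

```text
clock: 7.1
eef_pos: [514.6, -119.5, 263.1]
ee_rot: [-3.139, 0.004, -2.942]
ft_force: [0.5, -0.2, -1.8]
width: 20.0
grasp_force: 35.0
```

```bash
python3 - <<'E'
import cv2; from station import eyes,readout
p=eyes.snapshot("side"); q=eyes.snapshot("top")
cv2.imwrite("pics/out.png",cv2.hconcat([cv2.resize(p["image"][70:240,180:380],(400,340)),cv2.resize(q["image"][120:290,220:420],(400,340))]))
o=readout.get_obs(); print(o["clock"],o["eef_pos"],o["ft_force"],o["width"],o["grasp_force"])
E
```

```text
7.2 [ 513.63712425 -119.18295207  259.65029342] [-0.138151   -0.46770718 -1.03679012] 19.77217074879161 34.98660162091255
```

View pics/out.png

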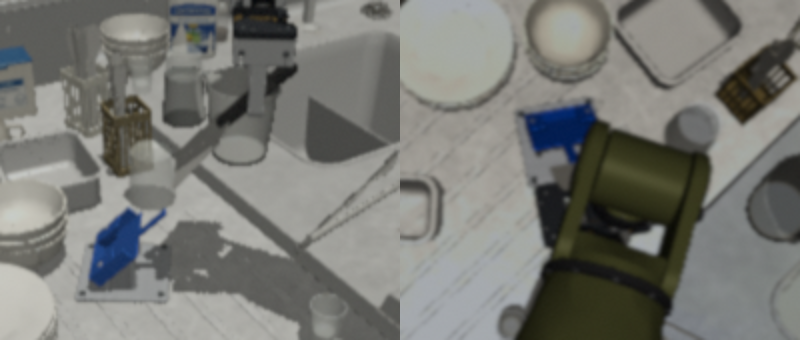

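The scraper is clear of the dock, held 20 mm wide with 35 N, and still at 45°. Next I'll swing it towards the pan while levelling it: -45° about the dock's y axis, which is rotation vector (0.15,-0.735,0).

apply_moves:
  series: "-0.02 0.1 0 0.02 -0.1 0; -0.05 0.3 0 0.05 -0.25 0; -0.08 0.5 0 0.08 -0.4 0; -0.1 0.7 0 0.11 -0.55 0; -0.13 0.9 0 0.14 -0.68 0; -0.14 1 0 0.15 -0.735 0; -0.14 1 0 0.15 -0.735 0"

```text
clock: 8.07
eef_pos: [491.8, 31.4, 258.7]
ee_rot: [3.139, 0.783, -2.942]
ft_force: [0.7, 0.8, -0.9]
width: 20.2
grasp_force: 35.0
```

apply_moves:
  series: "-0.03 0.25 0 0 0 0; -0.07 0.5 -0.05 0 0 0; -0.1 0.75 -0.15 0 0 0; -0.14 0.93 -0.3 0 0 0; -0.14 0.93 -0.4 0 0 0; -0.14 0.93 -0.4 0 0 0"

```text
clock: 8.82
eef_pos: [471.7, 169.8, 198.7]
ee_rot: [-3.141, 0.782, -2.941]
ft_force: [-0.8, 0.4, -0.2]
width: 20.0
grasp_force: 35.0
```

```bash
cat > chk.py <<'E'
import sys,cv2; from geo import *; from station import eyes,readout
from scipy.spatial.transform import Rotation as Ro
o=readout.get_obs(); T=Ro.from_euler("xyz",o["ee_rot"]).as_matrix(); pos=np.array(o["eef_pos"])
g=pos-19*T[:,2]; c,s=np.cos(.2),np.sin(.2); 
# scraper axes in tool at the grasp (tool down, yaw -2.942)
T0=Ro.from_euler("xyz",[np.pi,0,-2.942]).as_matrix(); r=2**-.5
X0=np.array([[-c*r,-s*r,r],[s,-c,0],[c*r,s*r,r]]).T; Rs=T@T0.T@X0
f=lambda L:g+(np.array(L,float)-[43,0,8])@Rs.T
print(o["clock"],"tcp",pos.round(1),"scraper x",Rs[:,0].round(3),"z",Rs[:,2].round(3),"blade_mid",f([(-60,0,2)]).round(1)[0],o["ft_force"],o["width"],"q",np.round(o["q"],2))
out=[]
for n,(x,y) in (("side",(160,150)),("top",(120,120))):
    p=eyes.snapshot(n); im=p["image"].copy()
    b=eyes.search_frame(p,"drip_pan")[:1]; print(n,[(d["bbox"],d["score"]) for d in b])
    im=cv2.resize(im[y:y+200,x:x+200],(400,400))
    for L in ([(-106,-45,0),(-1,-45,0),(-1,45,0),(-106,45,0)],[(-17,-11,0),(106,-11,0),(106,11,0),(-17,11,0)]):
        cv2.polylines(im,[((proj(p,f(L))-[x,y])*2).round().astype(int)],True,(0,255,0),1)
    pan=[(560+a,187+b,65) for a,b in((-54,-88),(54,-88),(54,88),(-54,88))]
    cv2.polylines(im,[((proj(p,pan)-[x,y])*2).round().astype(int)],True,(0,0,255),1)
    out.append(im)
cv2.imwrite(f"pics/{sys.argv[1]}.png",cv2.hconcat(out))
E
python3 chk.py chk1
```

```text
8.825 tcp [471.7 169.8 198.7] scraper x [-0.98  -0.199  0.004] z [0.004 0.001 1.   ] blade_mid [559.5 187.6 205.8] [-0.79710073  0.43752692 -0.18493648] 20.026263746525867 q [ 0.32 -0.15  2.22 -0.28  0.3  -1.22]
side [([258.4, 276.5, 61.9, 71.7], 0.71)]
top [([209.4, 223.8, 62.3, 36.7], 0.88)]
```

View pics/chk1.png

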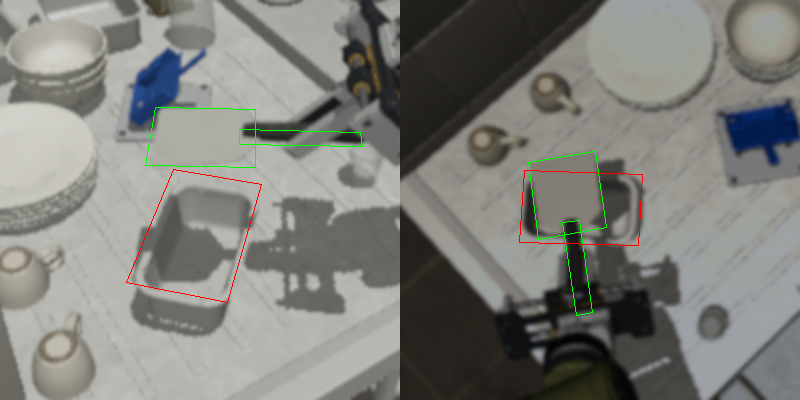

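The drawn scraper model lies on the real blade in both views, so it is level with no slip. The pan outline agrees with the picture, and the blade middle is over the opening. I'll lower it 40 mm and settle.

apply_moves:
  series: "0 0 -0.1 0 0 0; 0 0 -0.2 0 0 0; 0 0 -0.27 0 0 0; 0 0 -0.27 0 0 0; 0 0 -0.27 0 0 0; 0 0 -0.27 0 0 0; 0 0 -0.27 0 0 0; 0 0 -0.27 0 0 0"

```text
clock: 10.02
eef_pos: [471.7, 170.3, 159.9]
ee_rot: [3.14, 0.786, -2.942]
ft_force: [-0.1, -0.3, -0.8]
width: 20.1
grasp_force: 35.0
```

```bash
python3 chk.py chk2
```

```text
10.025 tcp [471.7 170.3 159.9] scraper x [-0.98  -0.199 -0.   ] z [-0.    -0.001  1.   ] blade_mid [559.5 188.1 167.4] [-0.06711501 -0.28490766 -0.8456619 ] 20.118566481911078 q [ 0.32 -0.07  2.26 -0.46  0.19 -1.04]
side [([260.5, 277.1, 61.6, 68.3], 0.6)]
top [([208.0, 223.5, 57.8, 36.4], 0.95)]
```

View pics/chk2.png

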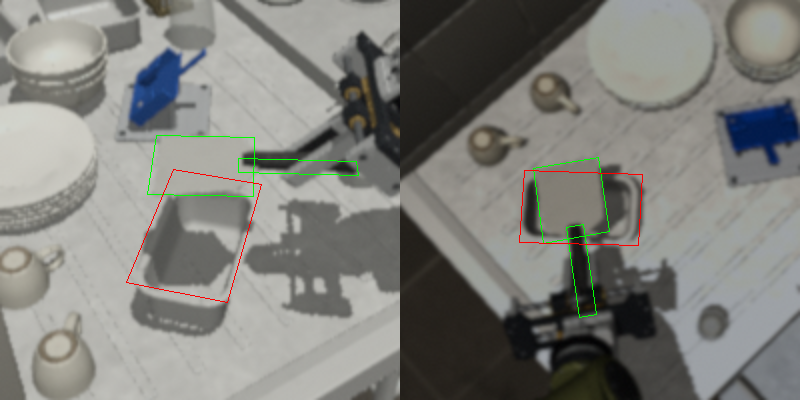

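The blade is level at z ≈ 167 mm over the pan opening, within about 10 mm of its centre. The pan, mugs and glass haven't moved, and nothing touches the scraper but the gripper. Handing in.

```bash
python3 -c "
from station import close_job
print(close_job())"
```

```text
the job is handed in; nothing more can be done
None
```

The job is handed in: the scraper is out of the dock and held still and level, with the middle of its blade about 100 mm above the rim over the pan's opening; the station gave no verdict back.

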